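# Load the leaf drill jig from the picking rack

### The job

Load the drill jig: take the plain aluminium blank out of its sloped bin, lay it lengthwise in the jig hard up against the end stop and both side pins, let go of it, and then swing the steel leaf down over it until it is fully shut. Do not knock the lamp bar over the bins, and leave the other stock, the drill, the screwdriver and the beaker where they are.

Things in the scene. Friction and masses are not known exactly. Their poses are not given: they have to be found in the camera images.
- rack: White tube-framed picking rack, fixed, about 420 wide (y) x 220 deep (x) x 300 high, with three blue open-front bins side by side, centres at y = -125, 0, +125. Origin: centre of its footprint on the bench; x points away from the robot, z up. The bin floors slope at 30 degrees, low end towards the robot. Which bin holds what varies.
- bin_mid (a point): Middle of the sloped floor of the centre bin (rack x -8.6, z 82.6; axes as the rack's). Each bin is 116 wide and 174 long inside; above the floor its side walls stand 53 mm (27 in the front 65 mm) and its front lip 27 mm.
- lamp: LED lamp bar, 26 (x) x 420 (y) x 24 mm, level, fixed across the rack above the bins; origin at the centre of its underside (rack x -42, z 268). It hangs straight above the stock, so a vertical tool cannot get down to the stock; a tool tilted square to the bin floor passes in front of it.
- blank: Plain aluminium square bar 100 x 36 x 36 mm with square ends, about 0.35 kg. Origin: centre of its underside; x along its length, z square to the underside. It starts on its bin's sloped floor, length up the slope (x pitched up 30 degrees, z square to the floor), lower end at the front lip, at least 34 mm from either side wall.
- blank_mid (a point): Centre of the blank, 18 mm above its underside.
- bracket: Red steel U bracket 100 x 40 x 34 mm, stock in another bin; leave it. Origin: centre of its underside.
- handle: Black pull handle 100 x 22 x 34 mm, stock in another bin; leave it. Origin: centre of its underside.
- jig: Dark steel leaf drill jig, fixed; base 210 (x) x 90 (y) x 18 mm. Origin: centre of the base's underside; x along it towards the hinge, y towards the side pins, z up. On the base: end stop (face at x 50, 44 wide, 24 high); two side pins, 10 dia., 25 high, at x -34 and 34, y 23; the -y side is open; two posts 38 high at x -72 to -84, y -20 to 20, where the shut leaf rests.
- seat (a point): Point on the top of the jig's base (18 above the bench) where the centre of the blank's underside belongs: there one end of the blank touches the end stop and one side touches both side pins. Axes as the jig's. The blank may lie either way round, on any of its four sides.
- leaf (a joint): Angle of the jig's hinged leaf (rad). 0 = shut, level, 2 mm above the blank; 1.57 = upright; more = leaning back beyond the hinge, away from the blank (stop at 2.2). Stiff hinge: it stays where it is left; moving it takes 1 to 5 N near the free end.
- leaf_hinge (a point): Middle of the leaf's hinge axis, at x 86, z 62 in the jig's frame; the axis runs along the jig's y, between two lugs (x 73 to 99, y 24 to 36 on either side, top 74 above the bench).
- leaf_end (a point): Middle of the free edge of the leaf (steel plate 42 wide, 12 thick, yellow at the free end, two drill bushings flush in it), on its outer face (the top face when shut), 170 mm from the hinge axis.
- drill: Yellow and black cordless drill standing on its battery, about 190 long and 195 high; leave it. Origin: under the battery.
- screwdriver: Red-handled screwdriver 200 mm long lying on the bench; leave it. Origin under its middle.
- beaker: Clear plastic beaker 72 dia. x 100 mm standing on the bench; leave it. Origin: centre of its underside.
Mind the look-alikes: they are no part of the job. Of the things shaped like the blank, the aluminium one is meant.

How it is judged:
By the outcome, as a careful person would: the job done as asked, in the order asked, and still so for the second after the job is handed in, with the robot touching nothing.
It also fails if it takes over 70 s, if anything falls off the work surface, if the arm or the gripper's body presses on something with over 40 N, if the wrist force passes 120 N, or if a joint passes its speed limit or range.

### The arm

A 6-joint arm with a two-finger parallel gripper is mounted at the origin on the work surface. World frame = base frame: x ahead of the robot, y to its left, z up, the work surface at z = 0. Lengths are in m, angles in degrees, forces in N, time in s.
With the tool pointing down it reaches from about 0.275 to 0.75 m from the base axis. Payload 10.2 kg.
Tool frame: the origin (TCP) lies where the fingers leave the gripper's body, on its centre line; the fingertips stand 64 mm ahead of it and the grasp point (between the pads) lies 45 mm ahead of it; z points along the fingers, y is the line along which they close (so a half turn about z gives the same grasp; the last joint's range is limited). The gripper opens to 88 mm and grips with 3 to 60 N. Pads are 18 mm wide; open, the fingers measure 123 mm over their backs; the gripper's body (75 mm by 187 mm) begins 45 mm behind the grasp point.
Start: joints at [-88.316, 17.928, 85.812, -0, 76.261, -12.8], TCP at [0.131, -0.508, 0.303] pointing down, gripper open.
Joint ranges: [-168.41, 168.41], [-55.51, 124.54], [10.69, 146.95], [-70.63, 250.63], [1, 178], [-165.06, 165.06]. Speed limits (degrees/s): [136.94, 136.94, 172.46, 180, 180, 180].

### API

Orientations are given as [roll, pitch, yaw] about the fixed x, y, z axes, in that order (R = Rz(yaw) Ry(pitch) Rx(roll)).
In Python, from bench import r gives the robot as it stands.
- The arm moves only by the shell command python3 -m handwheel 'ROWS' [FORCE]. ROWS is JSON, a list that holds one entry, the list of rows, each a list of 7 numbers: the shift along the tool's x, y, z scaled (see below), then the turn, a rotation vector about the tool's x, y, z scaled (see below), then the opening, from -1 (shut) to 1 (fully open). A call has 1 to 10 rows; each row is the pose to reach, as a shift and turn from the pose commanded when the call began, along the tool's axes at that moment; what a row does not reach only later rows make up. The controller multiplies each number of a shift by 0.5 m and each number of a turn by 0.5 rad. A row lasts 1/12 s, in which the tool goes at most 41.7 mm and 7.16 degrees, less where a joint would pass 70% of its speed; a pose out of reach is approached as far as the arm can. A call with a number of a shift or a turn outside -1 to 1 is refused whole. A call with a gripper value outside its range is refused whole. The fingers move at their own pace and stop on an object; FORCE is the grip in N (left out, the last holds). Time passes only in rows, so rows that repeat a pose let the fingers close. It gives the time, the measured TCP pose, the force, the opening and the grip force at its end, in the units of the state.
- r.sense(): the state, without advancing time (a new reading comes with each control period).
- r.grab_frame(name): name is "scene" or "top" or "wrist"; returns (picture, depth): 480x640x3 uint8, red, green, blue; 480x640 float32, m along the optical axis (not along the pixel's ray), 0 where there is no reading.
- r.get_calibration(name): a dict with "fx", "fy", "cx", "cy" (pixels), "R" (3x3) and "t" (3): a world point X has camera coordinates R X + t; the wrist camera has in their place "T_tool_cam" (4x4, takes a point from camera to tool coordinates, whose origin is the TCP and whose axes are the flange's). Camera axes: x right, y down, z forward; pixel columns grow to the right and rows downward; lengths in m; the calibration is good to about 2 mm. The wrist camera is an equidistant fisheye: a pixel r from the principal point sees the ray r / f radians off the axis. A picture is of the moment at which its call begins: read the wrist's pose just before it. get_calibration takes no time and is no camera call.
- r.sign_off(): hands the job in; it is judged then, once.
The state is a dict: "time_s": time; "joints": joint angles; "joint_velocities": joint speeds; "effort": joint torques, N m; "eef_pos": TCP position; "orientation": TCP orientation; "wrist_force": force on the tool from outside, world axes, zero at the start; "torque": the same for the moment, N m; "finger_gap": opening from 0.0 (shut) to 1.0 (fully open); "grasp_force": force on a finger pad.
Only numpy, scipy, OpenCV 4.12 (cv2) and the standard library are available. Lean on these libraries where they do the work, as an engineer would, in place of code of your own. Each camera call takes 0.05 s, during which the arm holds its last target. There are 200 camera calls.

## Working session

There is one attempt and no reset: what is moved stays moved. The work goes in short steps, Python scripts to look and compute and a shell command to move; the robot and the scene stay as the last step left them, time stands still between calls to the robot, and variables do not carry over. Pictures are saved under pics/ and viewed, at most 10 in all, crops included, and the job is handed in when it is done.

```bash
ls; mkdir -p pics; python3 - <<'E'
from bench import r
import cv2,numpy as np
for n in("scene","top"):
    p,d=r.grab_frame(n); cv2.imwrite(f"pics/{n}0.png",p[:,:,::-1]); np.save(f"{n}0d.npy",d)
    c=r.get_calibration(n); print(n,{k:np.round(v,4).tolist() for k,v in c.items()})
print(r.get_calibration("wrist"))
print(r.sense())
E
```

```text
pics
scene {'fx': 485.8811, 'fy': 485.8811, 'cx': 324.0461, 'cy': 242.5405, 'R': [[0.7321, 0.6812, -0.0034], [0.5779, -0.6237, -0.5263], [-0.3607, 0.3834, -0.8503]], 't': [-0.4601, -0.1902, 1.5905]}
top {'fx': 493.5724, 'fy': 493.5724, 'cx': 320.8894, 'cy': 236.0863, 'R': [[0.0266, -0.9996, 0.0137], [-0.9852, -0.0285, -0.1692], [0.1695, -0.009, -0.9855]], 't': [0.0294, 0.614, 1.3104]}
{'fx': 371.64829954431775, 'fy': 371.64829954431775, 'cx': 319.6574892981843, 'cy': 245.68979761250796, 'T_tool_cam': array([[ 6.35965187e-04, -9.57376081e-01, -2.88843618e-01,
         7.45757776e-02],
       [ 9.99999662e-01,  4.58276525e-04,  6.82798499e-04,
         2.70813054e-04],
       [-5.21324701e-04, -2.88843954e-01,  9.57376048e-01,
        -8.19842967e-02],
       [ 0.00000000e+00,  0.00000000e+00,  0.00000000e+00,
         1.00000000e+00]])}
{'time_s': 0.1, 'joints': array([-8.83138822e+01,  1.79564336e+01,  8.58487890e+01,  6.63979555e-04,
        7.62596768e+01, -1.28019759e+01]), 'joint_velocities': array([ 0.04547123,  0.06410305, -0.14016923, -0.0359587 , -0.01187484,
        0.09150853]), 'effort': array([ 3.66819717e-03, -4.02806640e+01, -2.52641720e+01,  6.95524178e-02,
        3.41772661e-02, -6.26589554e-05]), 'eef_pos': array([ 0.13131132, -0.50816914,  0.30222221]), 'orientation': array([-1.79936857e+02, -1.50093226e-02,  1.44879273e+01]), 'wrist_force': array([ 0.66902849, -0.00944597, -0.62351401]), 'torque': array([-0.03850574, -0.04671858, -0.00797146]), 'grasp_force': 0.0, 'finger_gap': 0.9955879849701464}
```

View pics/scene0.png

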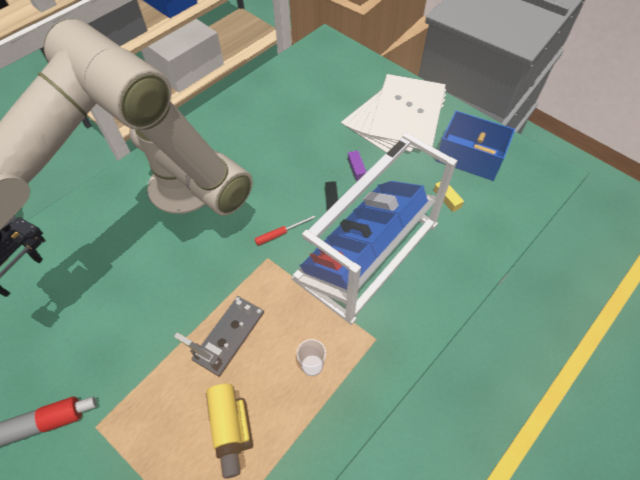

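View pics/top0.png

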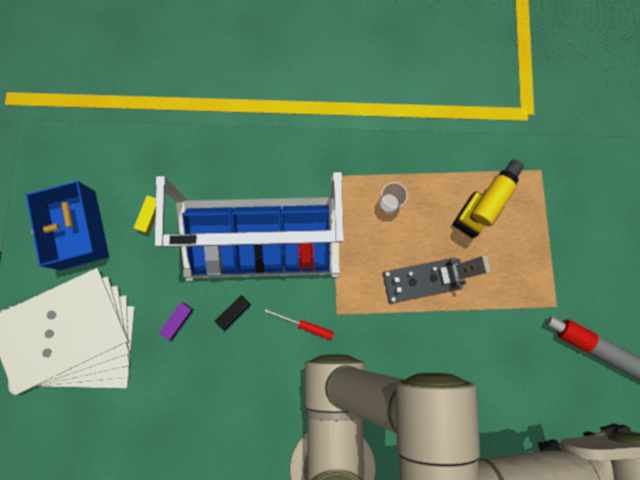

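The candidates for the blank, in top-view pixels, are: grey bar in the left bin (212,258), purple bar (176,320), black bar (232,312) and yellow bar (146,214). The bracket is at (305,256) and the handle at (259,258). I choose the grey bar in the bin, at scene pixel (381,201), and will check it in a close crop.

```bash
cat > h.py <<'E'
import numpy as np,cv2
from bench import r
from scipy.spatial.transform import Rotation as Ro
def cloud(n,d):
    c=r.get_calibration(n); v,u=np.mgrid[:480,:640]
    P=np.stack([(u-c["cx"])/c["fx"]*d,(v-c["cy"])/c["fy"]*d,d],-1)
    return (P-c["t"])@c["R"]          # R^T (P-t)
def pix(n,X):
    c=r.get_calibration(n); q=np.atleast_2d(X)@c["R"].T+c["t"]
    return np.c_[q[:,0]/q[:,2]*c["fx"]+c["cx"],q[:,1]/q[:,2]*c["fy"]+c["cy"]]
E
python3 - <<'E'
from h import *
a=cv2.imread("pics/scene0.png");b=cv2.imread("pics/top0.png")
f=lambda i,x,y,w,h:cv2.resize(i[y:y+h,x:x+w],(400,300),interpolation=cv2.INTER_CUBIC)
cv2.imwrite("pics/comp.png",np.vstack([np.hstack([f(a,330,160,120,90),f(b,160,210,100,75)]),np.hstack([f(a,165,285,120,90),f(b,375,235,120,90)])]))
ds=np.load("scene0d.npy");dt=np.load("top0d.npy")
S=cloud("scene",ds);T=cloud("top",dt)
for n,C,L in(("scene",S,[(381,201),(372,197),(392,205),(190,345),(205,357),(222,340),(243,310),(330,225)]),("top",T,[(212,258),(207,265),(216,265),(212,250),(212,272),(260,238),(430,280),(470,268),(485,264),(395,295)])):
    for u,v in L: print(n,u,v,np.round(C[v,u],4))
E
```

```text
scene 381 201 [0.5595 0.3192 0.1057]
scene 372 197 [0.5218 0.3259 0.0846]
scene 392 205 [0.5906 0.3325 0.1014]
scene 190 345 [ 0.5481 -0.3464  0.2218]
scene 205 357 [ 0.5415 -0.3325  0.0966]
scene 222 340 [ 0.5055 -0.2661  0.0166]
scene 243 310 [ 0.4837 -0.1707  0.0204]
scene 330 225 [0.5815 0.073  0.2714]
top 212 258 [0.539  0.3338 0.0913]
top 207 265 [0.52   0.3458 0.0913]
top 216 265 [0.5213 0.3232 0.0855]
top 212 250 [0.5582 0.3318 0.1071]
top 212 272 [0.5037 0.3358 0.0703]
top 260 238 [0.5634 0.1862 0.2918]
top 430 280 [ 0.5027 -0.2611  0.023 ]
top 470 268 [ 0.5238 -0.3309  0.1592]
top 485 264 [ 0.5263 -0.3449  0.2295]
top 395 295 [ 0.4587 -0.1642  0.0187]
```

View pics/comp.png

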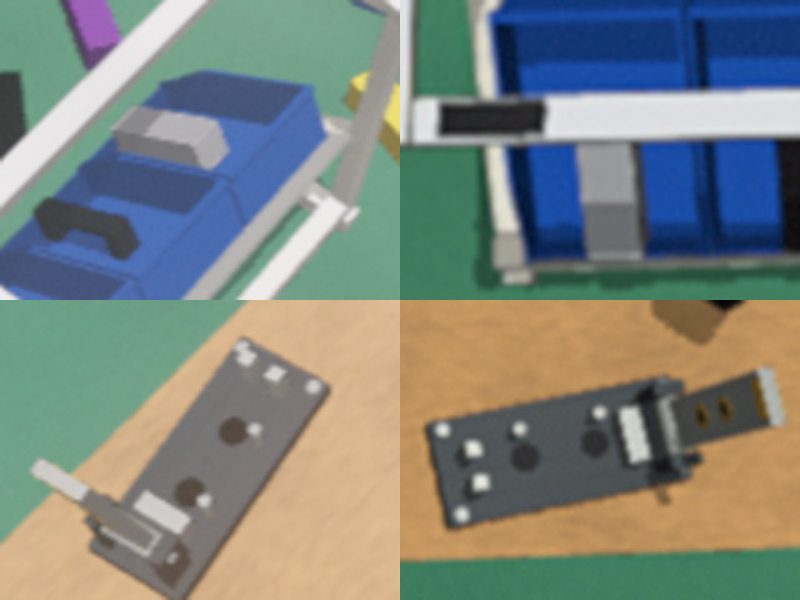

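The close crop confirms the grey aluminium square bar in the left (+y) bin, crossed by the lamp's shadow. In the jig the white pin tops are at composite pixels (520,429) and (600,412), the posts at (474,449) and (481,483), and the leaf is leaning back with its free end at (770,395).

```bash
python3 - <<'E'
from h import *
I={n:cv2.imread(f"pics/{n}0.png") for n in("scene","top")}
C={n:cloud(n,np.load(f"{n}0d.npy")) for n in I}
def rays(n,uv,z):
    c=r.get_calibration(n); o=-c["R"].T@c["t"]; d=np.array([(uv[0]-c["cx"])/c["fx"],(uv[1]-c["cy"])/c["fy"],1])@c["R"]
    return o+d*(z-o[2])/d[2]
for n in I:
    P=C[n]; hsv=cv2.cvtColor(I[n],cv2.COLOR_BGR2HSV); m=(P[...,2]>.262)&(P[...,2]<.31)&(P[...,0]>.45)&(P[...,0]<.65)&(P[...,1]>0)&(P[...,1]<.5)
    q=P[m&(abs(P[...,2]-.292)<.006)]; l=cv2.fitLine(q[:,:2].astype(np.float32),cv2.DIST_HUBER,0,.01,.01).ravel()
    print(n,"lamp",len(q),q.min(0),q.max(0),"yaw of y axis",np.degrees(np.arctan2(-l[0],l[1])) ,np.median(q,0))
    # blank
    s=hsv[...,1]; b=(s<60)&(hsv[...,2]>70)&(P[...,0]>.47)&(P[...,0]<.62)&(P[...,1]>.27)&(P[...,1]<.39)&(P[...,2]>.05)&(P[...,2]<.16)
    q=P[b]; print(" blank",len(q),np.percentile(q,[2,50,98],axis=0).round(4).tolist())
    # jig whites
    w=((s<50)&(hsv[...,2]>150)&(P[...,0]>.40)&(P[...,0]<.60)&(P[...,1]>-.36)&(P[...,1]<-.10)&(P[...,2]<.09)).astype(np.uint8)
    k,_,st,ce=cv2.connectedComponentsWithStats(w)
    for i in range(1,k): print("  white",st[i,4],ce[i].round(1),"pin",rays(n,ce[i],.043).round(4)[:2],"post",rays(n,ce[i],.056).round(4)[:2],"base",rays(n,ce[i],.018).round(4)[:2])
    g=(hsv[...,2]<110)&(s<90)&(abs(P[...,2]-.019)<.006)&(P[...,0]>.40)&(P[...,0]<.60)&(P[...,1]>-.42)&(P[...,1]<-.10)
    q=P[g]; rc=cv2.minAreaRect((q[:,:2]*1000).astype(np.float32)); print("  base",len(q),rc,cv2.boxPoints(rc).round(1).tolist())
    y=(hsv[...,2]>0)&(P[...,2]>.09)&(P[...,0]>.45)&(P[...,0]<.60)&(P[...,1]>-.42)&(P[...,1]<-.25)
    q=P[y]; print("  leaf",len(q),q[np.argsort(q[:,2])[-8:]].round(3).tolist(), np.median(q[q[:,2]>.2],0))
E
```

```text
scene lamp 1601 [5.39667120e-01 6.82551188e-05 2.86015862e-01] [0.64987616 0.426241   0.29798849] yaw of y axis -177.11723 [0.56753759 0.20031095 0.29139566]
 blank 438 [[0.502, 0.3135, 0.0594], [0.5545, 0.3257, 0.0955], [0.5977, 0.3509, 0.1188]]
  white 47 [220. 303.] pin [ 0.4324 -0.2039] post [ 0.4387 -0.2062] base [ 0.4202 -0.1995]
  white 39 [237.7 300.5] pin [ 0.4622 -0.1662] post [ 0.4682 -0.1689] base [ 0.4506 -0.1611]
  white 1 [245. 300.] pin [ 0.4755 -0.1517] post [ 0.4814 -0.1545] base [ 0.4643 -0.1462]
  white 24 [247.1 306.7] pin [ 0.4944 -0.1611] post [ 0.5    -0.1639] base [ 0.4835 -0.1559]
  white 18 [258.8 310.4] pin [ 0.5255 -0.1471] post [ 0.5309 -0.15  ] base [ 0.5153 -0.1415]
  white 13 [241.1 323.3] pin [ 0.5183 -0.2044] post [ 0.5237 -0.2067] base [ 0.5079 -0.2   ]
  white 3 [194. 329.] pin [ 0.4392 -0.2996] post [ 0.4455 -0.3008] base [ 0.4272 -0.2972]
  white 2 [190.5 332.5] pin [ 0.4401 -0.312 ] post [ 0.4464 -0.3131] base [ 0.4281 -0.3099]
  white 4 [186.5 335.2] pin [ 0.4384 -0.324 ] post [ 0.4447 -0.3249] base [ 0.4264 -0.3221]
  white 1 [175. 338.] pin 
[... 1970 characters left out ...]
1691]
  white 22 [398.9 289.1] pin [ 0.4737 -0.1709] post [ 0.4728 -0.1687] base [ 0.4754 -0.1752]
  white 11 [393.2 298.8] pin [ 0.4469 -0.1553] post [ 0.4462 -0.1532] base [ 0.4481 -0.1592]
  base 1762 ((502.5827331542969, -239.2152557373047), (89.04893493652344, 207.340087890625), 13.094512939453125) [[435.70001220703125, -148.3000030517578], [482.70001220703125, -350.29998779296875], [569.4000244140625, -330.1000061035156], [522.5, -128.1999969482422]]
  leaf 522 [[0.507, -0.345, 0.234], [0.54, -0.346, 0.235], [0.514, -0.35, 0.235], [0.509, -0.345, 0.235], [0.533, -0.341, 0.235], [0.537, -0.341, 0.235], [0.509, -0.349, 0.236], [0.526, -0.345, 0.236]] [ 0.52472237 -0.34155488  0.22672492]
```

```bash
cat >> h.py <<'E'
def go(pos,Rt):
    """tool-frame shift (row units) and turn (row units) from the present pose to TCP pos / rotation Rt"""
    s=r.sense(); R0=Ro.from_euler("xyz",s["orientation"],degrees=True)
    sh=R0.inv().apply(np.array(pos)-s["eef_pos"])/.5; rv=(R0.inv()*Rt).as_rotvec()/.5
    print("shift",sh.round(4).tolist(),"turn",rv.round(4).tolist(),"t",round(s["time_s"],2),"F",s["wrist_force"].round(1),"gap",round(s["finger_gap"],3))
def tool(x,z):
    x=np.array(x,float);z=np.array(z,float);z/=np.linalg.norm(z);x-=z*(x@z);x/=np.linalg.norm(x)
    return Ro.from_matrix(np.c_[x,np.cross(z,x),z])
E
python3 - <<'E'
from h import *
I={n:cv2.imread(f"pics/{n}0.png") for n in("scene","top")}
C={n:cloud(n,np.load(f"{n}0d.npy")) for n in I}
for n in I:
    P=C[n].reshape(-1,3); hsv=cv2.cvtColor(I[n],cv2.COLOR_BGR2HSV).reshape(-1,3)
    # lamp, cleanly: top face only, away from ends
    q=P[(abs(P[:,2]-.292)<.004)&(P[:,1]>.03)&(P[:,1]<.40)&(P[:,0]>.52)&(P[:,0]<.60)]
    k=np.polyfit(q[:,1],q[:,0],1); print(n,"lamp slope deg",np.degrees(-np.arctan(k[0])),"x at y=.213",np.polyval(k,.213),"spread",np.percentile(q[:,0]-np.polyval(k,q[:,1]),[2,98]))
    b=(hsv[:,1]<60)&(hsv[:,2]>70)&(P[:,0]>.48)&(P[:,0]<.62)&(P[:,1]>.29)&(P[:,1]<.38)&(P[:,2]>.05)&(P[:,2]<.14)
    y=np.radians(3.0); ex=np.array([np.cos(y),np.sin(y),0]);ey=np.array([-np.sin(y),np.cos(y),0]);ez=np.array([0,0,1])
    u=ex*np.cos(np.pi/6)+ez*.5; w=-ex*.5+ez*np.cos(np.pi/6)
    h=P@w; q=P[b&(h>np.median(h[b])-.004)&(h<np.median(h[b])+.004)]
    print(" top face",len(q),"h",np.median(q@w),"lat",np.percentile(q@ey,[1,3,50,97,99]).round(4),"along",np.percentile(q@u,[1,3,50,97,99]).round(4))
    c=np.linalg.svd(q-q.mean(0))[2][2]; print(" normal",c.round(3))
    # predicted floor height from rack model
    o=np.array([np.polyval(k,.213),.213,0])+ex*.042+ey*.0
    m=o-ex*.0086+ez*.0826; print(" floor h",m@w,"front along",m@u-.087,"bin lat",m@ey+.125)
E
```

```text
scene lamp slope deg 2.974089416637579 x at y=.213 0.5643105390817894 spread [-0.01311562  0.01230237]
 top face 218 h -0.1974529359594774 lat [0.285  0.2856 0.3    0.3213 0.322 ] along [0.4822 0.4843 0.535  0.5798 0.5804]
 normal [ 0.492  0.093 -0.866]
 floor h -0.23250866653745395 front along 0.48091682364295996 bin lat 0.30817435922190767
top lamp slope deg 3.242417195242144 x at y=.213 0.5616819852543553 spread [-0.01241134  0.0130266 ]
 top face 340 h -0.19574239892162437 lat [0.2883 0.2889 0.305  0.3219 0.3227] along [0.4809 0.4822 0.5243 0.5618 0.5625]
 normal [ 0.502  0.032 -0.865]
 floor h -0.23119619079457 front along 0.4786435489725832 bin lat 0.30831192710000244
```

```bash
cat >> h.py <<'E'
_y=np.radians(3.1); ex=np.array([np.cos(_y),np.sin(_y),0]);ey=np.array([-np.sin(_y),np.cos(_y),0]);ez=np.array([0,0,1.])
U=ex*np.cos(np.pi/6)+ez*.5; W=-ex*.5+ez*np.cos(np.pi/6)
def bintcp(back,along=.531,lat=.3045,h=-.2095): return along*U+lat*ey+(h+.045+back)*W
RB=tool(-U,-W)
E
python3 - <<'E'
from h import *
print(bintcp(.14),RB.as_euler("xyz",degrees=True)); go(bintcp(.14),RB)
E
```

```text
[0.45495164 0.32958554 0.24428238] [-180.    30.  -176.9]
shift [1.0458, -1.4602, 0.1178] turn [-1.526, -0.1554, -5.6969] t 0.1 F [ 0.7 -0.  -0.6] gap 0.996
```

```bash
python3 -m handwheel '[[[0.1,-0.1,-0.02,0,0,-0.25,1],[0.2,-0.2,-0.04,0,0,-0.5,1],[0.3,-0.3,-0.06,0,0,-0.75,1],[0.4,-0.38,-0.06,0,0,-1,1],[0.46,-0.42,-0.06,0,0,-1,1],[0.46,-0.42,-0.06,0,0,-1,1],[0.46,-0.42,-0.06,0,0,-1,1],[0.46,-0.42,-0.06,0,0,-1,1],[0.46,-0.42,-0.06,0,0,-1,1]]]' 20
python3 -m handwheel '[[[0.1,-0.08,0,0,0,-0.25,1],[0.2,-0.16,0,0,0,-0.5,1],[0.3,-0.24,0,0,0,-0.75,1],[0.4,-0.31,0,0,0,-1,1],[0.48,-0.37,0,0,0,-1,1],[0.48,-0.37,0,0,0,-1,1],[0.48,-0.37,0,0,0,-1,1],[0.48,-0.37,0,0,0,-1,1],[0.48,-0.37,0,0,0,-1,1]]]'
python3 -m handwheel '[[[0,0,0,0,0,-0.25,1],[0,0,0,0,0,-0.5,1],[0,0,0,0,0,-0.75,1],[0,0,0,0,0,-1,1],[0,0,0,0,0,-1,1]]]'
python3 -m handwheel '[[[0,0,0,0,0,-0.25,1],[0,0,0,0,0,-0.5,1],[0,0,0,0,0,-0.75,1],[0,0,0,0,0,-1,1],[0,0,0,0,0,-1,1]]]'
python3 -c "
from h import *
s=r.sense();print(s['eef_pos'],s['orientation'],s['joints']);go(bintcp(.14),RB)"
```

```text
time_s: 0.85
eef_pos: [0.303, -0.2446, 0.3331]
orientation: [180.0, -0.0, 43.4]
wrist_force: [-0.1, -0.7, -0.6]
finger_gap: 1.002
grasp_force: 0.0
time_s: 1.6
eef_pos: [0.3501, 0.0535, 0.3325]
orientation: [-180.0, -0.0, 72.0]
wrist_force: [0.1, -0.9, -0.1]
finger_gap: 0.997
grasp_force: 0.0
time_s: 2.02
eef_pos: [0.3502, 0.0502, 0.3325]
orientation: [-180.0, 0.0, 100.6]
wrist_force: [-0.4, -0.2, -0.2]
finger_gap: 1.003
grasp_force: 0.0
time_s: 2.43
eef_pos: [0.3502, 0.0506, 0.3326]
orientation: [-180.0, -0.0, 129.0]
wrist_force: [0.3, -0.0, -0.3]
finger_gap: 1.001
grasp_force: 0.0
[0.35019961 0.05063688 0.33259633] [-1.79979103e+02 -2.76252507e-03  1.29036362e+02] [-1.09531151e+01 -6.05562889e+00  1.08129079e+02 -1.45503326e-02
  7.79421015e+01 -4.99864364e+01]
shift [0.3014, 0.5142, 0.1765] turn [-0.4943, -0.9681, -1.8424] t 2.43 F [ 0.3 -0.  -0.3] gap 1.001
```

```bash
python3 -m handwheel '[[[0.03,0.05,0.02,-0.05,-0.1,-0.2,0.18],[0.06,0.1,0.04,-0.1,-0.2,-0.4,0.18],[0.09,0.15,0.05,-0.15,-0.3,-0.6,0.18],[0.12,0.2,0.07,-0.2,-0.4,-0.75,0.18],[0.15,0.26,0.09,-0.25,-0.48,-0.92,0.18],[0.15,0.26,0.09,-0.25,-0.48,-0.92,0.18],[0.15,0.26,0.09,-0.25,-0.48,-0.92,0.18]]]'
python3 -c "
from h import *
go(bintcp(.14),RB)"
```

```text
time_s: 3.02
eef_pos: [0.4037, 0.1919, 0.287]
orientation: [176.1, 14.8, 154.8]
wrist_force: [-0.2, 0.4, -0.3]
finger_gap: 0.592
grasp_force: 0.0
shift [0.0452, 0.2869, 0.0959] turn [-0.2451, -0.4895, -0.9307] t 3.02 F [-0.2  0.4 -0.3] gap 0.592
```

```bash
python3 -m handwheel '[[[0.01,0.06,0.02,-0.05,-0.1,-0.2,0.18],[0.02,0.12,0.03,-0.1,-0.2,-0.4,0.18],[0.03,0.18,0.05,-0.15,-0.3,-0.6,0.18],[0.04,0.23,0.07,-0.2,-0.4,-0.76,0.18],[0.045,0.287,0.096,-0.245,-0.49,-0.93,0.18],[0.045,0.287,0.096,-0.245,-0.49,-0.93,0.18],[0.045,0.287,0.096,-0.245,-0.49,-0.93,0.18],[0.045,0.287,0.096,-0.245,-0.49,-0.93,0.18]]]'
python3 -c "
from h import *
go(bintcp(.14),RB)
s=r.sense();p,d=r.grab_frame('wrist');cv2.imwrite('pics/w1.png',p[:,:,::-1]);np.save('w1d.npy',d);np.savez('w1.npz',p=s['eef_pos'],o=s['orientation'])"
```

```text
time_s: 3.68
eef_pos: [0.4551, 0.3281, 0.2457]
orientation: [180.0, 30.1, -177.0]
wrist_force: [0.9, 0.2, 1.1]
finger_gap: 0.585
grasp_force: 0.0
shift [0.0015, 0.003, 0.0024] turn [-0.0006, 0.0035, -0.0028] t 3.68 F [0.9 0.2 1.1] gap 0.585
```

View pics/w1.png

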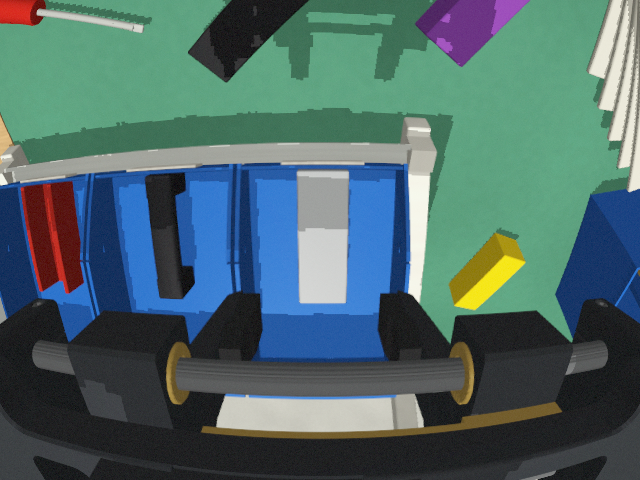

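The wrist view shows the aluminium blank, top face at columns 298–348 and rows 170–303, with the fingers roughly symmetric about column 321.

```bash
cat >> h.py <<'E'
def wray(uv,pos,ori):
    """world rays of wrist pixels: origin, unit directions"""
    c=r.get_calibration("wrist"); T=c["T_tool_cam"]; q=(np.atleast_2d(uv)-[c["cx"],c["cy"]])/c["fx"]
    t=np.linalg.norm(q,axis=1,keepdims=True); d=np.c_[np.sin(t)*q/np.maximum(t,1e-9),np.cos(t)]
    R=Ro.from_euler("xyz",ori,degrees=True); return pos+R.apply(T[:3,3]), R.apply(d@T[:3,:3].T)
def hit(o,d,n,h): return o+d*((h-o@n)/(d@n))[:,None]
E
python3 - <<'E'
from h import *
z=np.load("w1.npz"); im=cv2.imread("pics/w1.png"); hsv=cv2.cvtColor(im,cv2.COLOR_BGR2HSV)
m=((hsv[...,1]<40)&(hsv[...,2]>110)).astype(np.uint8); m[:163]=0;m[315:]=0;m[:,:270]=0;m[:,380:]=0
m=cv2.morphologyEx(m,cv2.MORPH_OPEN,np.ones((5,5),np.uint8)); v,u=np.nonzero(m); print(u.min(),u.max(),v.min(),v.max())
c=max(cv2.findContours(m,0,cv2.CHAIN_APPROX_NONE)[0],key=cv2.contourArea)[:,0]
o,d=wray(c,z["p"],z["o"]); X=hit(o,d,W,-.1965)
q=np.c_[X@U,X@ey]*1000; print(cv2.minAreaRect(q.astype(np.float32)),np.percentile(q,[2,98],axis=0))
dd=np.load("w1d.npy"); s=dd[(m>0)]; print("depth med",np.median(s))
# depth check of top face at mask: along optical axis
cc=r.get_calibration("wrist"); vv,uu=np.nonzero(cv2.erode(m,np.ones((7,7)))); oo,rr=wray(np.c_[uu,vv],z["p"],z["o"])
ax=Ro.from_euler("xyz",z["o"],degrees=True).apply(cc["T_tool_cam"][:3,2]); P=oo+rr*(dd[vv,uu]/(rr@ax))[:,None]; print("h top",np.median(P@W))
E
```

```text
297 348 170 302
((529.7122192382812, 304.71417236328125), (35.29383087158203, 98.94117736816406), 89.93546295166016) [[480.2872503  287.11209293]
 [579.16424605 322.27969077]]
depth med 0.26369148
h top -0.19602434651059614
```

```bash
python3 -m handwheel '[[[0.0035,0.0034,0.04,0,0.003,0,0.18],[0.0035,0.0034,0.08,0,0.003,0,0.18],[0.0035,0.0034,0.12,0,0.003,0,0.18],[0.0035,0.0034,0.16,0,0.003,0,0.18],[0.0035,0.0034,0.2,0,0.003,0,0.18],[0.0035,0.0034,0.23,0,0.003,0,0.18],[0.0035,0.0034,0.25,0,0.003,0,0.18],[0.0035,0.0034,0.26,0,0.003,0,0.18]]]'
python3 -m handwheel '[[[0,0,0.006,0,0,0,0.18],[0,0,0.012,0,0,0,0.18],[0,0,0.018,0,0,0,0.18],[0,0,0.022,0,0,0,0.18],[0,0,0.022,0,0,0,0.18]]]'
python3 -c "
from h import *
go(bintcp(0,.53,.3047),RB)"
```

```text
time_s: 4.4
eef_pos: [0.5188, 0.3338, 0.1314]
orientation: [-180.0, 30.0, -176.8]
wrist_force: [-0.1, -0.1, 0.0]
finger_gap: 0.591
grasp_force: 0.0
time_s: 4.82
eef_pos: [0.5237, 0.3353, 0.1222]
orientation: [-180.0, 30.0, -176.7]
wrist_force: [-0.2, 0.1, 0.2]
finger_gap: 0.588
grasp_force: 0.0
shift [-0.0006, -0.0035, -0.0003] turn [0.0027, 0.0016, 0.0072] t 4.82 F [-0.2  0.1  0.2] gap 0.588
```

```bash
python3 -m handwheel '[[[0,-0.0035,0,0,0,0.007,0.18],[0,-0.0035,0,0,0,0.007,0.18],[0,-0.0035,0,0,0,0.007,-1],[0,-0.0035,0,0,0,0.007,-1],[0,-0.0035,0,0,0,0.007,-1],[0,-0.0035,0,0,0,0.007,-1],[0,-0.0035,0,0,0,0.007,-1],[0,-0.0035,0,0,0,0.007,-1]]]' 40
python3 -m handwheel '[[[0,0,-0.01,0,0,0,-1],[0,0,-0.03,0,0,0,-1],[0,0,-0.06,0,0,0,-1],[0,0,-0.09,0,0,0,-1],[0,0,-0.12,0,0,0,-1],[0,0,-0.15,0,0,0,-1],[0,0,-0.18,0,0,0,-1],[0,0,-0.21,0,0,0,-1],[0,0,-0.24,0,0,0,-1],[0,0,-0.24,0,0,0,-1]]]'
python3 -m handwheel '[[[0,0,-0.05,0,0,0,-1],[0,0,-0.1,0,0,0,-1],[0,0,-0.13,0,0,0,-1],[0,0,-0.13,0,0,0,-1],[0,0,-0.13,0,0,0,-1]]]'
python3 -c "
from h import *
s=r.sense();print(s['joints'],s['eef_pos'],s['orientation']);p,d=r.grab_frame('wrist');cv2.imwrite('pics/w2.png',p[:,:,::-1])
RJ=tool([-.2287,.9735,0],[0,0,-1]); go([.5037,-.2419,.30],RJ)"
```

```text
time_s: 5.48
eef_pos: [0.5238, 0.3335, 0.1223]
orientation: [179.9, 30.1, -176.9]
wrist_force: [-2.1, 0.0, 1.5]
finger_gap: 0.407
grasp_force: 40.0
time_s: 6.32
eef_pos: [0.4629, 0.3303, 0.2281]
orientation: [179.9, 30.1, -176.9]
wrist_force: [1.0, -0.7, -2.6]
finger_gap: 0.405
grasp_force: 40.0
time_s: 6.73
eef_pos: [0.4313, 0.3282, 0.2816]
orientation: [179.9, 30.0, -176.9]
wrist_force: [0.8, 0.0, -4.8]
finger_gap: 0.407
grasp_force: 40.0
[ 29.20382088  13.3340672   99.06177044 -19.18852895  41.78601398
 -52.48752516] [0.4312577  0.32815982 0.28163484] [ 179.94518437   30.00833631 -176.87689646]
shift [-0.0904, -1.146, 0.0077] turn [0.7277, 0.868, 2.7213] t 6.78 F [-0.3  0.5 -3.7] gap 0.405
```

View pics/w2.png

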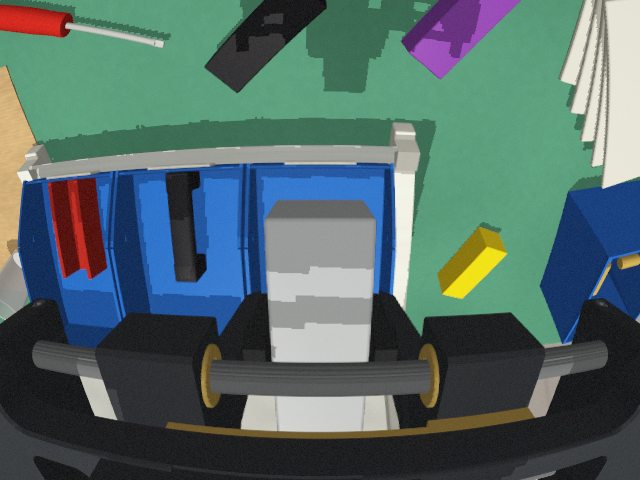

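The wrist view shows the blank held squarely between the pads, its near end at rows 200–220 and columns 266–375, and the other stock undisturbed. Next is the carry to the jig.

```bash
python3 -m handwheel '[[[0.01,-0.04,-0.015,0.03,0.04,0.11,-1],[0.02,-0.09,-0.03,0.06,0.07,0.22,-1],[0.03,-0.14,-0.045,0.09,0.11,0.34,-1],[0.04,-0.19,-0.06,0.12,0.145,0.45,-1],[0.05,-0.25,-0.08,0.15,0.18,0.57,-1],[0.06,-0.31,-0.1,0.18,0.22,0.68,-1],[0.065,-0.36,-0.12,0.21,0.255,0.8,-1],[0.07,-0.4,-0.13,0.243,0.29,0.907,-1],[0.07,-0.41,-0.13,0.243,0.29,0.907,-1],[0.07,-0.41,-0.13,0.243,0.29,0.907,-1]]]'
python3 -c "
from h import *
RJ=tool([-.2287,.9735,0],[0,0,-1]); go([.39,-.06,.33],RJ)"
```

```text
time_s: 7.62
eef_pos: [0.3802, 0.119, 0.3199]
orientation: [174.8, 20.3, 154.8]
wrist_force: [-1.1, 0.9, -3.5]
finger_gap: 0.401
grasp_force: 40.0
shift [-0.1668, -0.3177, 0.0115] turn [0.4855, 0.5789, 1.8106] t 7.62 F [-1.1  0.9 -3.5] gap 0.401
```

```bash
python3 -m handwheel '[[[-0.02,-0.04,0,0.03,0.04,0.11,-1],[-0.04,-0.08,0,0.06,0.07,0.22,-1],[-0.06,-0.12,0,0.09,0.11,0.34,-1],[-0.08,-0.16,0,0.12,0.145,0.45,-1],[-0.1,-0.2,0,0.15,0.18,0.57,-1],[-0.12,-0.24,0,0.18,0.22,0.68,-1],[-0.14,-0.28,0.01,0.21,0.255,0.8,-1],[-0.167,-0.318,0.01,0.243,0.29,0.906,-1],[-0.167,-0.318,0.01,0.243,0.29,0.906,-1]]]'
python3 -c "
from h import *
RJ=tool([-.2287,.9735,0],[0,0,-1]); go([.46,-.20,.33],RJ)"
```

```text
time_s: 8.37
eef_pos: [0.391, -0.0615, 0.3308]
orientation: [175.1, 9.5, 128.7]
wrist_force: [0.2, 0.9, -4.7]
finger_gap: 0.405
grasp_force: 40.0
shift [-0.2981, -0.0697, 0.0457] turn [0.2408, 0.2882, 0.9006] t 8.37 F [ 0.2  0.9 -4.7] gap 0.405
```

```bash
python3 -m handwheel '[[[-0.04,-0.01,0,0.03,0.04,0.11,-1],[-0.08,-0.02,0.01,0.06,0.07,0.22,-1],[-0.12,-0.03,0.02,0.09,0.11,0.34,-1],[-0.16,-0.04,0.03,0.12,0.145,0.45,-1],[-0.2,-0.05,0.03,0.15,0.18,0.57,-1],[-0.24,-0.06,0.04,0.18,0.22,0.68,-1],[-0.28,-0.065,0.04,0.21,0.255,0.8,-1],[-0.298,-0.07,0.046,0.24,0.288,0.9,-1],[-0.298,-0.07,0.046,0.24,0.288,0.9,-1],[-0.298,-0.07,0.046,0.24,0.288,0.9,-1]]]'
python3 -c "
from h import *
RJ=tool([-.2287,.9735,0],[0,0,-1]); go([.5037,-.2419,.20],RJ)
s=r.sense();p,d=r.grab_frame('wrist');cv2.imwrite('pics/w3.png',p[:,:,::-1]);np.save('w3d.npy',d);np.savez('w3.npz',p=s['eef_pos'],o=s['orientation']);print(s['eef_pos'],s['orientation'],s['joints'])"
```

```text
time_s: 9.2
eef_pos: [0.4597, -0.1967, 0.3293]
orientation: [179.9, -0.1, 103.6]
wrist_force: [-1.1, 0.1, -3.0]
finger_gap: 0.401
grasp_force: 40.0
shift [-0.1089, 0.0639, 0.2586] turn [0.0025, -0.002, 0.014] t 9.2 F [-1.1  0.1 -3. ] gap 0.401
[ 0.45970585 -0.19669448  0.3292921 ] [ 1.79928349e+02 -5.83162270e-02  1.03621236e+02] [-36.64927019  13.65641867  87.41783636   0.09413178  78.92481177
 -50.28855157]
```

View pics/w3.png

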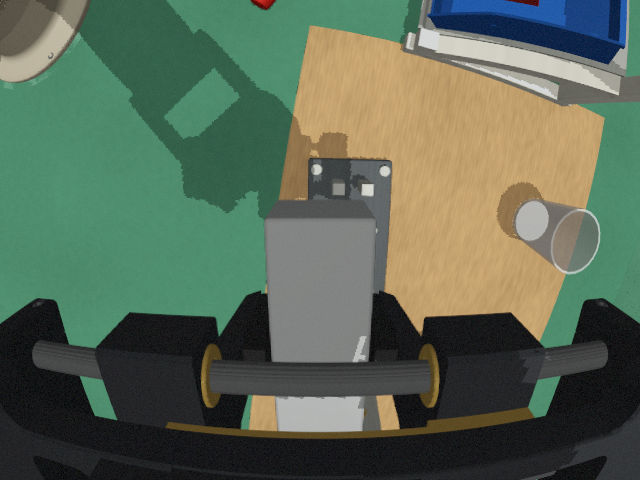

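The wrist view shows the jig's far end: base corners near (309,159) and (392,160), screws at (317,170) and (385,171), and posts at (339,188) and (367,189). The blank is still squarely held.

```bash
python3 - <<'E'
from h import *
z=np.load("w3.npz"); hsv=cv2.cvtColor(cv2.imread("pics/w3.png"),cv2.COLOR_BGR2HSV)
m=((hsv[...,1]<40)&(hsv[...,2]>95)).astype(np.uint8); m[:155]=0;m[197:]=0;m[:,:303]=0;m[:,400:]=0
k,_,st,ce=cv2.connectedComponentsWithStats(m); J=np.array([.5037,-.2419]); ex_=np.array([.2287,-.9735]); ey_=np.array([.9735,.2287])
for i in range(1,k):
    if st[i,4]<12: continue
    o,d=wray(ce[i],z["p"],z["o"])
    for h in(.02,.056):
        X=hit(o,d,np.array([0,0,1.]),h)[0][:2]; print(st[i].tolist(),ce[i].round(1),h,X.round(4),"jig",((X-J)@ex_).round(4),((X-J)@ey_).round(4))
g=((hsv[...,2]<95)&(hsv[...,1]<90)).astype(np.uint8); g[:150]=0;g[200:]=0;g[:,:303]=0;g[:,400:]=0
for v in(170,180,190): u=np.nonzero(g[v])[0]; print(v,u.min(),u.max(),[((hit(*wray((a,v),z["p"],z["o"]),np.array([0,0,1.]),.018)[0][:2]-J)@ey_).round(4) for a in(u.min(),u.max())])
for u0 in(325,350,380): v=np.nonzero(g[:,u0])[0].min(); print(u0,v,((hit(*wray((u0,v),z["p"],z["o"]),np.array([0,0,1.]),.018)[0][:2]-J)@ex_).round(4))
E
```

```text
[311, 160, 12, 21, 174] [316.6 169.7] 0.02 [ 0.4477 -0.1588] jig -0.0937 -0.0355
[311, 160, 12, 21, 174] [316.6 169.7] 0.056 [ 0.4472 -0.1556] jig -0.0969 -0.0353
[350, 161, 42, 36, 1185] [372.1 178.3] 0.02 [ 0.5069 -0.1534] jig -0.0855 0.0234
[350, 161, 42, 36, 1185] [372.1 178.3] 0.056 [ 0.5009 -0.1507] jig -0.0894 0.0182
[332, 183, 13, 12, 147] [338.4 188.6] 0.02 [ 0.4748 -0.1729] jig -0.0738 -0.0124
[332, 183, 13, 12, 147] [338.4 188.6] 0.056 [ 0.4718 -0.1684] jig -0.0788 -0.0143
[314, 194, 10, 3, 16] [318.2 195.6] 0.02 [ 0.4558 -0.1853] jig -0.0661 -0.0337
[314, 194, 10, 3, 16] [318.2 195.6] 0.056 [ 0.4545 -0.1797] jig -0.0718 -0.0337
170 308 378 [np.float64(-0.0446), np.float64(0.0297)]
180 308 369 [np.float64(-0.0446), np.float64(0.0203)]
190 308 360 [np.float64(-0.0446), np.float64(0.011)]
325 158 -0.1061
350 159 -0.1054
380 160 -0.1052
```

```bash
python3 -m handwheel '[[[-0.02,0.01,0.02,0,0,0.014,-1],[-0.04,0.02,0.04,0,0,0.014,-1],[-0.06,0.035,0.08,0,0,0.014,-1],[-0.08,0.045,0.12,0,0,0.014,-1],[-0.099,0.054,0.17,0.002,-0.002,0.014,-1],[-0.099,0.054,0.22,0.002,-0.002,0.014,-1],[-0.099,0.054,0.2586,0.002,-0.002,0.014,-1],[-0.099,0.054,0.2586,0.002,-0.002,0.014,-1],[-0.099,0.054,0.2586,0.002,-0.002,0.014,-1]]]'
python3 -c "
from h import *
RJ=tool([-.2287,.9735,0],[0,0,-1]); go([.4977,-.2381,.09],RJ)"
```

```text
time_s: 10.0
eef_pos: [0.4972, -0.2382, 0.2016]
orientation: [180.0, 0.0, 103.2]
wrist_force: [0.6, 0.1, -2.6]
finger_gap: 0.404
grasp_force: 40.0
shift [0.0002, 0.0008, 0.2231] turn [0.0017, 0.0012, -0.0016] t 10.0 F [ 0.6  0.1 -2.6] gap 0.404
```

```bash
python3 -m handwheel '[[[0,0,0.04,0,0,0,-1],[0,0,0.08,0,0,0,-1],[0,0,0.12,0,0,0,-1],[0,0,0.15,0,0,0,-1],[0,0,0.18,0,0,0,-1],[0,0,0.2,0,0,0,-1],[0,0,0.21,0,0,0,-1],[0,0,0.22,0,0,0,-1],[0,0,0.223,0,0,0,-1],[0,0,0.223,0,0,0,-1]]]'
python3 -m handwheel '[[[0,0,0.002,0,0,0,-1],[0,0,0.002,0,0,0,-1],[0,0,0.002,0,0,0,-1]]]'
python3 -m handwheel '[[[0,0,0.002,0,0,0,-1],[0,0,0.002,0,0,0,-1],[0,0,0.002,0,0,0,-1]]]'
python3 -c "
from h import *
RJ=tool([-.2287,.9735,0],[0,0,-1]); go([.5037,-.2419,.086],RJ);print(r.sense()['eef_pos'])"
```

```text
time_s: 10.83
eef_pos: [0.4977, -0.2393, 0.0905]
orientation: [179.9, 0.1, 103.1]
wrist_force: [0.3, -0.1, -3.4]
finger_gap: 0.406
grasp_force: 40.0
time_s: 11.08
eef_pos: [0.4976, -0.2393, 0.0894]
orientation: [179.9, 0.1, 103.1]
wrist_force: [-0.0, 1.1, -3.6]
finger_gap: 0.402
grasp_force: 40.0
time_s: 11.33
eef_pos: [0.4974, -0.2393, 0.088]
orientation: [179.9, 0.1, 103.1]
wrist_force: [0.2, -0.7, -3.4]
finger_gap: 0.405
grasp_force: 40.0
shift [-0.0079, 0.0111, 0.0041] turn [0.0028, 0.0024, -0.0055] t 11.33 F [ 0.2 -0.7 -3.4] gap 0.405
[ 0.49740955 -0.23928825  0.08802466]
```

```bash
for i in 1; do python3 -m handwheel '[[[0,0,0.0015,0,0,0,-1],[0,0,0.002,0,0,0,-1],[0,0,0.002,0,0,0,-1]]]'
python3 -m handwheel '[[[0,0,0.001,0,0,0,-1],[0,0,0.001,0,0,0,-1],[0,0,0.001,0,0,0,-1]]]'; done
```

```text
time_s: 11.58
eef_pos: [0.4974, -0.2392, 0.0869]
orientation: [179.9, 0.1, 103.1]
wrist_force: [0.4, 0.5, -4.2]
finger_gap: 0.407
grasp_force: 40.0
time_s: 11.83
eef_pos: [0.4974, -0.2393, 0.0865]
orientation: [179.9, 0.1, 103.1]
wrist_force: [-0.6, -0.9, -3.9]
finger_gap: 0.404
grasp_force: 40.0
```

```bash
python3 -m handwheel '[[[0,0,0.001,0,0,0,-1],[0,0,0.001,0,0,0,-1],[0,0,0.001,0,0,0,-1]]]' | grep -E "pos|wrist"
python3 -m handwheel '[[[0,0,0.001,0,0,0,-1],[0,0,0.001,0,0,0,-1],[0,0,0.001,0,0,0,-1]]]'| grep -E "pos|wrist"
python3 -m handwheel '[[[0,0,0.001,0,0,0,-1],[0,0,0.001,0,0,0,-1],[0,0,0.001,0,0,0,-1]]]'| grep -E "pos|wrist"
```

```text
eef_pos: [0.4974, -0.2393, 0.086]
wrist_force: [0.5, -1.4, -2.2]
eef_pos: [0.4974, -0.2393, 0.0855]
wrist_force: [0.7, 0.8, -3.9]
eef_pos: [0.4974, -0.2393, 0.0855]
wrist_force: [-3.5, 1.7, 6.1]
```

```bash
python3 -m handwheel '[[[0,0,-0.001,0,0,0,-1],[-0.002,0,-0.001,0,0,0,-1],[-0.004,0,-0.001,0,0,0,-1],[-0.006,0,-0.001,0,0,0,-1],[-0.006,0,-0.001,0,0,0,-1]]]' 20| grep -E "pos|wrist"
python3 -m handwheel '[[[-0.001,0,0,0,0,0,-1],[-0.001,0,0,0,0,0,-1],[-0.001,0,0,0,0,0,-1]]]'| grep -E "pos|wrist"
python3 -m handwheel '[[[-0.001,0,0,0,0,0,-1],[-0.001,0,0,0,0,0,-1],[-0.001,0,0,0,0,0,-1]]]'| grep -E "pos|wrist"
python3 -m handwheel '[[[-0.001,0,0,0,0,0,-1],[-0.001,0,0,0,0,0,-1],[-0.001,0,0,0,0,0,-1]]]'| grep -E "pos|wrist"
```

```text
eef_pos: [0.4981, -0.2418, 0.0855]
wrist_force: [-0.4, 4.2, 2.4]
eef_pos: [0.4982, -0.2419, 0.0855]
wrist_force: [-1.4, 7.2, 4.6]
eef_pos: [0.4982, -0.242, 0.0855]
wrist_force: [-1.7, 9.5, 6.1]
eef_pos: [0.4982, -0.242, 0.0855]
wrist_force: [-2.2, 12.5, 8.0]
```

```bash
python3 -m handwheel '[[[0.001,0.002,0,0,0,0,-1],[0.001,0.004,0,0,0,0,-1],[0.001,0.006,0,0,0,0,-1],[0.001,0.008,0,0,0,0,-1],[0.001,0.008,0,0,0,0,-1]]]'| grep -E "pos|wrist"
python3 -m handwheel '[[[0,0.001,0,0,0,0,-1],[0,0.001,0,0,0,0,-1],[0,0.001,0,0,0,0,-1]]]'| grep -E "pos|wrist"
python3 -m handwheel '[[[0,0.001,0,0,0,0,-1],[0,0.001,0,0,0,0,-1],[0,0.001,0,0,0,0,-1]]]'| grep -E "pos|wrist"
python3 -m handwheel '[[[0,0.001,0,0,0,0,-1],[0,0.001,0,0,0,0,-1],[0,0.001,0,0,0,0,-1]]]'| grep -E "pos|wrist"
```

```text
eef_pos: [0.5005, -0.2415, 0.0854]
wrist_force: [-14.3, 6.3, 12.3]
eef_pos: [0.5009, -0.2414, 0.0854]
wrist_force: [-15.3, 6.4, 13.3]
eef_pos: [0.5013, -0.2413, 0.0854]
wrist_force: [-15.6, 6.3, 11.9]
eef_pos: [0.5019, -0.2412, 0.0855]
wrist_force: [-15.6, 5.8, 12.4]
```

```bash
python3 -m handwheel '[[[0,0,-0.001,0,0,0,-1],[0,0.001,-0.001,0,0,0,-1],[0,0.001,-0.001,0,0,0,-1],[0,0.001,-0.001,0,0,0,-1]]]'| grep -E "pos|wrist"
python3 -m handwheel '[[[0,0.001,0,0,0,0,-1],[0,0.001,0,0,0,0,-1],[0,0.001,0,0,0,0,-1]]]'| grep -E "pos|wrist"
python3 -m handwheel '[[[0,0.001,0,0,0,0,-1],[0,0.001,0,0,0,0,-1],[0,0.001,0,0,0,0,-1]]]'| grep -E "pos|wrist"
python3 -m handwheel '[[[0,0.001,0,0,0,0,-1],[0,0.001,0,0,0,0,-1],[0,0.001,0,0,0,0,-1]]]'| grep -E "pos|wrist"
```

```text
eef_pos: [0.5027, -0.241, 0.0854]
wrist_force: [-9.5, 4.9, 5.8]
eef_pos: [0.503, -0.2409, 0.0854]
wrist_force: [-12.6, 5.3, 6.0]
eef_pos: [0.5031, -0.2409, 0.0854]
wrist_force: [-15.7, 4.6, 7.5]
eef_pos: [0.5032, -0.2409, 0.0854]
wrist_force: [-18.1, 3.3, 8.7]
```

```bash
python3 -m handwheel '[[[0,0,0,0,0,0,-0.1],[0,0,0,0,0,0,0],[0,0,0,0,0,0,0.1],[0,0,0,0,0,0,0.3],[0,0,0,0,0,0,0.3],[0,0,0,0,0,0,0.3],[0,0,0,0,0,0,0.3]]]'
python3 -m handwheel '[[[0,-0.004,0,0,0,0,0.3],[0,-0.006,-0.01,0,0,0,0.3],[0,-0.006,-0.03,0,0,0,0.3],[0,-0.006,-0.06,0,0,0,0.3],[0,-0.006,-0.1,0,0,0,0.3],[0,-0.006,-0.16,0,0,0,0.3],[0,-0.006,-0.22,0,0,0,0.3],[0,-0.006,-0.25,0,0,0,0.3],[0,-0.006,-0.25,0,0,0,0.3]]]'
python3 -c "
from h import *
s=r.sense();p,d=r.grab_frame('wrist');cv2.imwrite('pics/w4.png',p[:,:,::-1]);np.save('w4d.npy',d);np.savez('w4.npz',p=s['eef_pos'],o=s['orientation']);print(s['eef_pos'],s['orientation'])
p,d=r.grab_frame('top');cv2.imwrite('pics/top1.png',p[:,:,::-1])"
```

```text
time_s: 16.58
eef_pos: [0.5057, -0.2415, 0.0861]
orientation: [179.9, 0.1, 103.1]
wrist_force: [-0.2, -0.3, 0.1]
finger_gap: 0.65
grasp_force: 0.0
time_s: 17.33
eef_pos: [0.5034, -0.2427, 0.2155]
orientation: [179.7, 0.4, 103.1]
wrist_force: [0.2, -1.0, 1.6]
finger_gap: 0.649
grasp_force: 0.0
[ 0.50338515 -0.24267364  0.21549523] [179.65149811   0.39869895 103.07059374]
```

View pics/w4.png

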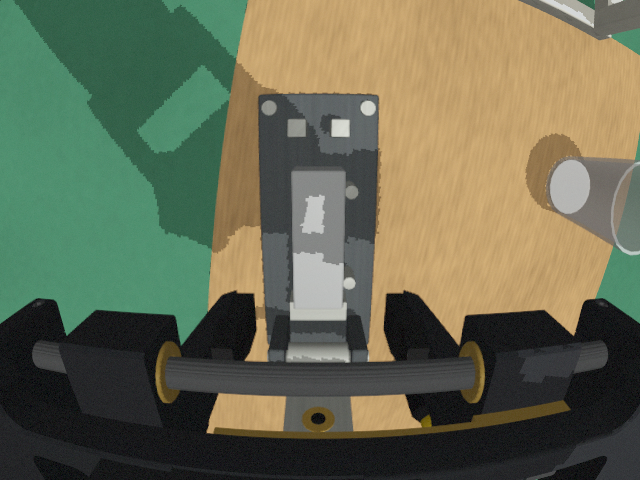

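The wrist view shows the blank seated on the jig, with its end at the stop (row ~305), its right side at column 345 against the two pin tops (351,192) and (349,283), and the leaf behind it. Next I measure the fit.

```bash
python3 - <<'E'
from h import *
z=np.load("w4.npz"); im=cv2.imread("pics/w4.png"); Z=np.array([0,0,1.])
J=np.array([.5037,-.2419]); A=np.array([[.2287,-.9735],[.9735,.2287]])
g=cv2.GaussianBlur(im,(3,3),0).max(2).astype(float)
def tojig(u,v,h): return (A@(hit(*wray((u,v),z["p"],z["o"]),Z,h)[0][:2]-J))*1000
def edge(v,u0,u1): d=np.diff(g[v,u0:u1]); i=np.argmax(abs(d)); return u0+i+.5
R=[];L=[]
for v in list(range(205,232,3))+list(range(256,274,3))+list(range(292,302,3)): R.append(tojig(edge(v,338,350),v,.054)); L.append(tojig(edge(v,284,300),v,.054))
for n,E in(("pin side",R),("open side",L)):
    E=np.array(E); k=np.polyfit(E[:,0],E[:,1],1); print(n,"y at x=0",k[1].round(2),"slope deg",np.degrees(k[0]).round(2),"rms",np.std(E[:,1]-np.polyval(k,E[:,0])).round(2))
for u in(305,318,332):
    d=np.diff(g[155:180,u]); print("free end x",tojig(u,155+np.argmax(abs(d))+.5,.054).round(1))
for u,v in((351.5,192),(349,283.5)): print("pin",tojig(u,v,.043).round(1))
for u,v in((269,108),(368,108)): print("screw",tojig(u,v,.02).round(1))
o=cv2.resize(im[150:350,250:390],(560,800)[:2] if 0 else (420,600),interpolation=cv2.INTER_CUBIC); cv2.imwrite("pics/c4.png",o)
E
```

```text
pin side y at x=0 17.01 slope deg -0.48 rms 0.3
open side y at x=0 -18.42 slope deg -0.38 rms 0.17
free end x [-50.3  -8.9]
free end x [-50.3  -0.5]
free end x [-50.3   8.7]
pin [-34.3  22.7]
pin [34.  22.3]
screw [-94.3 -36.3]
screw [-94.1  36.4]
```

View pics/c4.png

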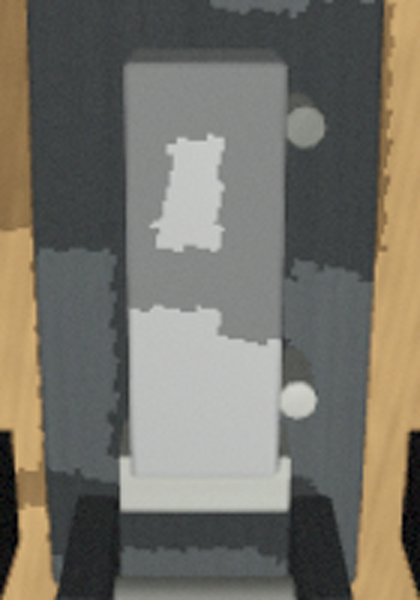

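The crop shows the blank's side on both pin tops (edge-to-pin-centre distance about 5 mm at both, parallel to the pin line), and its free end at jig x = -50.3, so it is hard up to the stop. Next I take the closed fingers behind the leaf.

```bash
python3 -m handwheel '[[[0,0,-0.06,0,0,0,-0.5],[0,0,-0.12,0,0,0,-1],[0,0,-0.18,0,0,0,-1],[0,0,-0.23,0,0,0,-1],[0,0,-0.25,0,0,0,-1],[0,0,-0.25,0,0,0,-1]]]' 20
python3 -m handwheel '[[[-0.04,0,0,0,0,0,-1],[-0.1,0,0,0,0,0,-1],[-0.16,0,0,0,0,0,-1],[-0.22,0,0,0,0,0,-1],[-0.27,0,0,0,0,0,-1],[-0.3,0,0,0,0,0,-1],[-0.3,0,0,0,0,0,-1],[-0.3,0,0,0,0,0,-1]]]'
python3 -m handwheel '[[[0,0,0.03,0,0,0,-1],[0,0,0.07,0,0,0,-1],[0,0,0.11,0,0,0,-1],[0,0,0.14,0,0,0,-1],[0,0,0.163,0,0,0,-1],[0,0,0.163,0,0,0,-1],[0,0,0.163,0,0,0,-1]]]'
cat >> h.py <<'E'
def jig():
    s=r.sense(); A=np.array([[.2287,-.9735],[.9735,.2287]]); q=A@(s["eef_pos"][:2]-[.5037,-.2419])*1000
    print("tip in jig mm",q.round(1),round(s["eef_pos"][2]*1000-64,1),"ori",s["orientation"].round(1),"F jig",(A@s["wrist_force"][:2]).round(1),s["wrist_force"][2].round(1),"t",round(s["time_s"],1))
E
python3 -c "
from h import *
jig()"
```

```text
time_s: 17.93
eef_pos: [0.5025, -0.2421, 0.3367]
orientation: [179.9, 0.2, 103.1]
wrist_force: [-0.1, -0.1, -0.0]
finger_gap: 0.221
grasp_force: 0.0
time_s: 18.6
eef_pos: [0.536, -0.388, 0.3333]
orientation: [-180.0, -0.1, 103.0]
wrist_force: [0.5, -0.0, 0.6]
finger_gap: 0.005
grasp_force: 0.0
time_s: 19.18
eef_pos: [0.5364, -0.3874, 0.2547]
orientation: [179.9, 0.0, 103.1]
wrist_force: [-0.4, 0.8, 0.5]
finger_gap: 0.005
grasp_force: 0.0
tip in jig mm [149.1  -1.4] 190.7 ori [179.9   0.  103.1] F jig [-0.9 -0.2] 0.5 t 19.2
```

```bash
python3 -m handwheel '[[[0.02,0.002,-0.009,0,0,0,-1],[0.04,0.002,-0.009,0,0,0,-1],[0.055,0.002,-0.009,0,0,0,-1],[0.07,0.002,-0.009,0,0,0,-1],[0.083,0.002,-0.009,0,0,0,-1],[0.096,0.002,-0.009,0,0,0,-1],[0.096,0.002,-0.009,0,0,0,-1]]]' | grep -E "wrist_f"
python3 -c "
from h import *
jig()"
python3 -m handwheel '[[[0.02,0,0,0,0,0,-1],[0.04,0,0,0,0,0,-1],[0.055,0,0.001,0,0,0,-1],[0.07,0,0.002,0,0,0,-1],[0.07,0,0.002,0,0,0,-1]]]' | grep -E "wrist_f"
python3 -c "
from h import *
jig()
p,d=r.grab_frame('scene');cv2.imwrite('pics/s2.png',cv2.resize(p[240:400,100:300,::-1],(750,600)))"
```

```text
wrist_force: [0.8, -0.8, 0.4]
tip in jig mm [100.7  -0.4] 195.5 ori [1.799e+02 1.000e-01 1.031e+02] F jig [1.  0.6] 0.4 t 19.8
wrist_force: [0.1, -0.3, 0.6]
tip in jig mm [65.6 -0.4] 193.8 ori [180.   -0.  103.1] F jig [0.3 0.1] 0.6 t 20.2
```

View pics/s2.png

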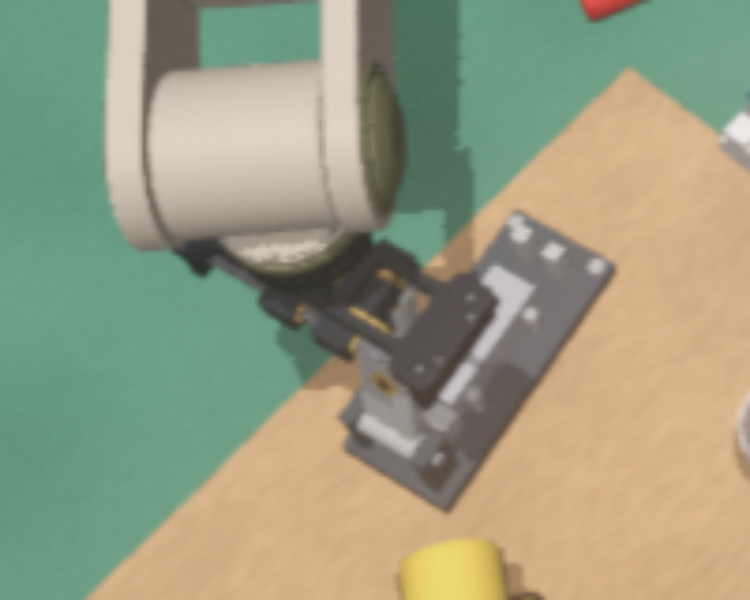

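The crop shows the fingers around (400,320) and the leaf's outer face with a bushing at (385,383). It is ambiguous which is ahead, so I'll measure the leaf's angle from depth.

```bash
cat >> h.py <<'E'
def leafpts(n):
    p,d=r.grab_frame(n); P=cloud(n,d).reshape(-1,3); A=np.array([[.2287,-.9735],[.9735,.2287]])
    q=np.c_[(P[:,:2]-[.5037,-.2419])@A.T,P[:,2]]*1000
    k=(abs(q[:,1])<19)&(q[:,2]>60)&(q[:,2]<250)&(abs(q[:,0])<180)&(d.ravel()>0); return q[k],p.reshape(-1,3)[k]
E
python3 - <<'E'
from h import *
for n in("scene","top"):
    q,c=leafpts(n); print(n,len(q))
    for z in range(65,245,15):
        s=q[(abs(q[:,2]-z)<7)]
        if len(s): print(z,len(s),"x pct",np.percentile(s[:,0],[5,25,50,75,95]).round(0))
E
```

```text
scene 293
65 57 x pct [88. 91. 93. 95. 97.]
80 39 x pct [84. 86. 87. 88. 91.]
95 41 x pct [80. 82. 83. 84. 85.]
110 36 x pct [77. 78. 79. 80. 81.]
125 38 x pct [73. 74. 75. 76. 78.]
140 30 x pct [69. 70. 71. 73. 73.]
185 4 x pct [56. 56. 57. 58. 58.]
200 14 x pct [51. 53. 54. 55. 60.]
215 13 x pct [49. 50. 52. 58. 61.]
230 6 x pct [40. 43. 44. 46. 55.]
top 10
65 10 x pct [-84. -70. -36.   1.  33.]
```

The depth fit has the leaf's outer face running from (93,65) to (71,140) in jig x,z, so it stands at about 74° and is being driven as planned. I'll follow the arc.

```bash
python3 -m handwheel '[[[0.016,0,0.005,0,0,0,-1],[0.033,0,0.01,0,0,0,-1],[0.05,0,0.017,0,0,0,-1],[0.065,0,0.024,0,0,0,-1],[0.081,0,0.033,0,0,0,-1],[0.096,0,0.042,0,0,0,-1],[0.11,0,0.053,0,0,0,-1],[0.123,0,0.064,0,0,0,-1],[0.123,0,0.064,0,0,0,-1]]]' | grep -E "wrist_f"
python3 -c "
from h import *
jig()"
python3 -m handwheel '[[[0.013,0,0.013,0,0,0,-1],[0.025,0,0.026,0,0,0,-1],[0.036,0,0.04,0,0,0,-1],[0.046,0,0.054,0,0,0,-1],[0.055,0,0.07,0,0,0,-1],[0.063,0,0.086,0,0,0,-1],[0.07,0,0.102,0,0,0,-1],[0.076,0,0.118,0,0,0,-1],[0.076,0,0.118,0,0,0,-1]]]' | grep -E "wrist_f"
python3 - <<'E'
from h import *
jig(); q,c=leafpts("scene")
for x in range(-90,90,15):
    s=q[(abs(q[:,0]-x)<7)&(q[:,2]<160)]
    if len(s): print(x,len(s),np.percentile(s[:,2],[5,50,95]).round(0))
E
```

```text
wrist_force: [0.1, -0.8, 0.3]
tip in jig mm [ 3.7 -0.3] 160.7 ori [-1.800e+02 -1.000e-01  1.031e+02] F jig [ 0.8 -0.1] 0.3 t 21.1
wrist_force: [-0.3, -0.3, -0.7]
tip in jig mm [-33.6  -0.5] 101.1 ori [-1.800e+02 -1.000e-01  1.031e+02] F jig [ 0.2 -0.3] -0.7 t 21.8
-75 11 [102. 108. 111.]
-60 27 [ 99. 103. 107.]
-45 6 [ 98. 102. 103.]
-30 14 [ 91.  96. 124.]
-15 75 [88. 92. 97.]
0 80 [84. 89. 93.]
15 78 [82. 85. 89.]
30 85 [78. 82. 86.]
45 82 [73. 78. 82.]
60 85 [69. 73. 78.]
75 78 [66. 71. 76.]
```

```bash
python3 -m handwheel '[[[0.003,0,0.012,0,0,0,-1],[0.006,0,0.024,0,0,0,-1],[0.008,0,0.034,0,0,0,-1],[0.01,0,0.044,0,0,0,-1],[0.012,0,0.054,0,0,0,-1],[0.013,0,0.06,0,0,0,-1],[0.013,0,0.064,0,0,0,-1],[0.013,0,0.064,0,0,0,-1]]]' | grep -E "wrist_f"
python3 -c "
from h import *
jig()"
python3 -m handwheel '[[[0,0,0.002,0,0,0,-1],[0,0,0.002,0,0,0,-1],[0,0,0.002,0,0,0,-1]]]' | grep -E "pos|wrist_f"
python3 -m handwheel '[[[0,0,0.002,0,0,0,-1],[0,0,0.002,0,0,0,-1],[0,0,0.002,0,0,0,-1]]]' | grep -E "pos|wrist_f"
python3 -m handwheel '[[[0,0,0.002,0,0,0,-1],[0,0,0.002,0,0,0,-1],[0,0,0.002,0,0,0,-1]]]' | grep -E "pos|wrist_f"
```

```text
wrist_force: [0.4, -0.4, -0.8]
tip in jig mm [-39.3  -0.1] 70.4 ori [180.    0.  103.1] F jig [0.5 0.3] -0.8 t 22.6
eef_pos: [0.4948, -0.2039, 0.134]
wrist_force: [-0.1, 0.1, -0.6]
eef_pos: [0.4948, -0.2039, 0.133]
wrist_force: [-0.1, 0.2, -0.2]
eef_pos: [0.4948, -0.2039, 0.1324]
wrist_force: [-1.2, 0.5, 5.0]
```

Contact at tip height about 68.5 mm, which is the shut height. I'll press a little more, then lift clear and check.

```bash
python3 -m handwheel '[[[0,0,0.002,0,0,0,-1],[0,0,0.004,0,0,0,-1],[0,0,0.004,0,0,0,-1],[0,0,0.004,0,0,0,-1]]]' | grep -E "pos|wrist_f"
python3 -m handwheel '[[[0,0,-0.02,0,0,0,-1],[0,0,-0.06,0,0,0,-1],[0,0,-0.12,0,0,0,-1],[0,0,-0.19,0,0,0,-1],[0,0,-0.26,0,0,0,-1],[0,0,-0.32,0,0,0,-1],[0,0,-0.32,0,0,0,-1],[0,0,-0.32,0,0,0,-1]]]' | grep -E "pos|wrist_f"
python3 - <<'E'
from h import *
jig(); q,c=leafpts("scene"); s=q[(q[:,2]<110)&(q[:,0]>-82)&(q[:,0]<60)&(abs(q[:,1])<17)]; k=np.polyfit(s[:,0],s[:,2],1); print(len(s),"leaf slope deg",np.degrees(np.arctan(k[0])),"z at 0",k[1],"range x",s[:,0].min())
q,c=leafpts("top"); s=q[(q[:,2]<110)&(q[:,0]>-82)&(q[:,0]<60)]
if len(s)>20: k=np.polyfit(s[:,0],s[:,2],1); print("top",len(s),np.degrees(np.arctan(k[0])),k[1])
p,_=r.grab_frame("scene");w=r.grab_frame("wrist")[0]
cv2.imwrite("pics/end.png",np.hstack([cv2.resize(p[240:400,150:310],(400,400)),cv2.resize(w[40:440,120:520],(400,400))])[...,::-1])
E
```

```text
eef_pos: [0.4949, -0.2039, 0.1322]
wrist_force: [-8.3, 5.6, 24.7]
eef_pos: [0.4947, -0.2039, 0.291]
wrist_force: [-1.1, 0.3, -0.8]
tip in jig mm [-39.1  -0. ] 227.0 ori [179.8   0.2 103.1] F jig [-0.5 -1. ] -0.8 t 24.3
645 leaf slope deg -0.18452138086755449 z at 0 67.28660597026983 range x -80.70451428013526
top 56 -7.410634781865958 59.2555901917888
```

View pics/end.png

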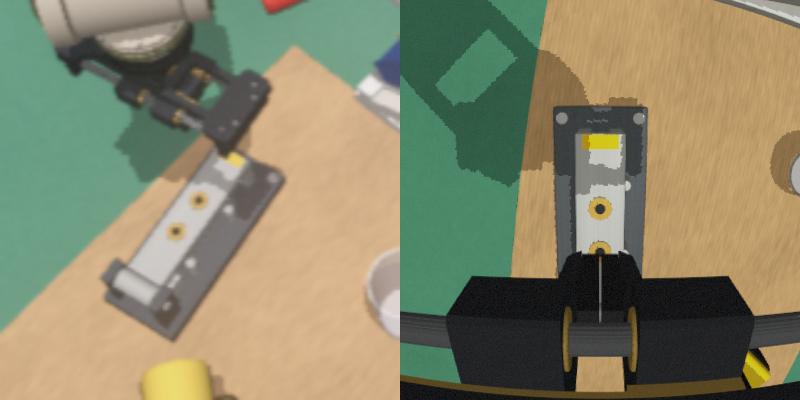

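The final pictures show the leaf shut flat over the blank, its yellow end on the posts at (235,160) and (602,143), with the gripper clear. The depth slope of -0.2° and a top face of about 67–68 mm match shut.

```bash
python3 -c "
from bench import r
print(r.sign_off())"
```

```text
the job is handed in; nothing more can be done
None
```

The blank is seated in the jig against the end stop and both side pins, the leaf is fully shut over it, and the job was handed in at about 24 s with the gripper clear and no contact with the lamp bar or the other items seen.

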